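# Reset the tripped cut-out of a block heater

### The arm

A 6-joint arm with a two-finger parallel gripper is mounted at the origin on a cart in front of the work surface, level with it; the furniture and walls round the work are solid. World frame = base frame: x ahead of the robot, y to its left, z up, the work surface at z = 0. Lengths are in m, angles in rad, forces in N, time in s.
With the tool pointing down it reaches from about 0.35 to 0.8 m from the base axis. Payload 7.3 kg.
Tool frame: the origin (TCP) lies between the finger pads; the fingertips stand 22 mm ahead of it and the grasp point (between the pads) lies 3 mm ahead of it; z points along the fingers, y is the line along which they close (so a half turn about z gives the same grasp; the last joint's range is limited). The gripper opens to 85 mm and grips with 20 to 120 N. Pads are 22 mm wide; open, the fingers measure 114 mm over their backs; the gripper's body (76 mm by 85 mm) begins 54 mm behind the grasp point. The pads swing forward as they close: fully open they stand 13 mm farther back than shut.
Start: joints at [0.993, 0.342, 1.524, -0, 1.275, -0.146], TCP at [0.22, 0.477, 0.253] pointing down, gripper open.
Joint ranges: [-2.53, 2.53], [-0.77, 2.02], [0.04, 2.7], [-1, 4.14], [0.28, 2.66], [-3.11, 3.11]. Speed limits (rad/s): [2.57, 2.57, 3.14, 3.14, 3.14, 3.14].

### API

Orientations are given as a unit quaternion [x, y, z, w].
In Python, from workcell import observe, grab_frame, camera_model, close_job gives the robot as it stands. The module is installed in compiled form; this text tells all that it offers.
- The arm moves only by the tool step_arm, never from a script. Its argument "plan" is a list of rows, each an object with "jaw": the finger opening in mm, from 0 to 85.4; "dp": the shift along the tool's x, y, z in mm, a list of three; "rotation": the turn, a rotation vector about the tool's x, y, z in rad, a list of three. A call has 1 to 5 rows; each row is the pose to reach, as a shift and turn from the pose commanded when the call began, along the tool's axes at that moment; what a row does not reach only later rows make up. A row lasts 1/10 s, in which the tool goes at most 50 mm and 8.59 degrees, less where a joint would pass 70% of its speed; a pose out of reach is approached as far as the arm can. A call with a gripper value outside its range is refused whole. The fingers move at their own pace and stop on an object; "force" is the grip in N (left out, the last holds). Time passes only in rows, so rows that repeat a pose let the fingers close. It gives the time, the measured TCP pose, the force, the opening and the grip force at its end, in the units of the state.
- observe(): the state, without advancing time (a new reading comes with each control period).
- grab_frame(name): name is "side" or "top" or "wrist"; returns (picture, depth): 480x640x3 uint8, red, green, blue; 480x640 float32, m along the optical axis (not along the pixel's ray), 0 where there is no reading.
- camera_model(name): a dict with "mtx" (3x3 intrinsics, pixels), "world_to_cam" (4x4, takes a point from world to camera coordinates); the wrist camera has in their place "mount" (4x4, takes a point from camera to tool coordinates, whose origin is the TCP and whose axes are the flange's). Camera axes: x right, y down, z forward; pixel columns grow to the right and rows downward; lengths in m; the calibration is good to about 2 mm. A picture is of the moment at which its call begins: read the wrist's pose just before it. camera_model takes no time and is no camera call.
- close_job(): hands the job in; it is judged then, once.
The state is a dict: "clock": time; "joints": joint angles; "qvel": joint speeds; "effort": joint torques, N m; "tcp_pos": TCP position; "orientation": TCP orientation; "wrist_force": force on the tool from outside, world axes, zero at the start; "wrist_torque": the same for the moment, N m; "opening": finger opening in m; "grip_force": force on a finger pad.
Only numpy, scipy, OpenCV 4.12 (cv2) and the standard library are available. Lean on these libraries where they do the work, as an engineer would, in place of code of your own. Each camera call takes 0.05 s, during which the arm holds its last target. There are 200 camera calls.

### The job

The block heater's over-temperature cut-out has tripped. With a bare fingertip, push the tab of the swing cover aside until the reset well is open, reach in and press the sunken reset key down until it snaps home and stays down, then push the cover shut again so that it covers the whole well. Only touch and push: do not pinch the tab, pick nothing up, and leave the vials in the block and the other things on the bench where they are.

Things in the scene. Friction and masses are not known exactly. Their poses are not given: they have to be found in the camera images.
- block_heater: white and grey dry-block heater, fixed, 210 (x) x 180 (y) x 78 mm. Origin: centre of its underside, on the bench; x points to its back, y to its left, front faces -x. Front half: flat control deck, top 70 mm high, x -105 to +3 mm, reset well at x -76, y -40. Behind: vial block, frame 76 mm high, vials to 92 mm. Flat display and membrane keys on the deck's left do nothing.
- well_mouth (a point): centre of the mouth of the round reset well in the heater's deck, at the height of its black rim (72 mm above the bench). The well is 44 mm in inner diameter and 22 mm deep, with a vertical axis.
- reset_key (a joint): travel of the reset key down into the well, m: 0 = tripped (popped out, so at the start), 0.006 = pressed home on a hard stop. Snap action: it resists with about 3.3 N at first, less as it goes down, snaps over at half travel and then stays down by itself.
- key_top (a point): centre of the flat top face of the round white reset key (25 mm diameter), on the well's axis. Tripped, it lies 12 mm below the well's rim (60 mm above the bench); pressed home, 18 mm below the rim (54 mm above the bench).
- reset_cover (a joint): angle of the flat grey swing cover about its vertical pivot, rad. 0 = shut on its stop, arm pointing to the heater's front; grows as it swings to the heater's left, stop at 1.3. At angle a the arm points along (-cos a, sin a) of the heater's x, y. Starts at 0 to 0.3. Stays where left; about 1 N on the tab moves it. Below 0.12 it covers the whole well, above 1.1 the well is wholly clear.
- cover_pivot (a point): the cover's pivot screw, 48 mm behind the well's centre. The point is 76 mm above the bench, level with the upper face of the cover's disc (56 mm diameter, 3 mm thick, centre 48 mm from the pivot); the screw stands 5 mm higher.
- cover_tab (a point): centre of the upright thumb tab on the cover, 66 mm from the pivot along the arm, 84 mm above the bench. The tab is a fin 18 mm long along the arm, 10 mm thick across it, 16 mm high above the disc (top 92 mm above the bench). Site axes: x from tab to pivot, y across the fin (to the heater's left when shut), z up.
- sample_vial_1: screw-capped sample vial, 24 mm diameter, 54 mm long, standing in a hole of the heater's aluminium block, 16 mm of it showing above the block; origin at the centre of its foot; bystander
- sample_vial_2: screw-capped sample vial, 24 mm diameter, 54 mm long, standing in a hole of the heater's aluminium block, 16 mm of it showing above the block; origin at the centre of its foot; bystander
- sample_vial_3: screw-capped sample vial, 24 mm diameter, 54 mm long, standing in a hole of the heater's aluminium block, 16 mm of it showing above the block; origin at the centre of its foot; bystander
- bench_pen: white marker pen with black cap, 135 mm long, 16 mm thick, lying on the bench close along the heater's left side; origin under its middle; bystander
- bench_forceps: steel forceps, 124 mm long, lying on the bench at the left; bystander
- bench_tally: round steel hand tally counter, 42 x 47 x 35 mm, at the right; bystander
- bench_cover_box: small clear-lidded box, 29 x 29 x 15 mm, on the bench close to the heater's right side; bystander
- bench_eyepiece: black spare eyepiece standing upright, 31 mm diameter, 44 mm high, right of the heater; bystander

How it is judged:
By the outcome, as a careful person would: the job done as asked, in the order asked, and still so for the second after the job is handed in, with the robot touching nothing.
It also fails if it takes over 51 s, if anything falls off the work surface, if the arm or the gripper's body presses on something with over 40 N, if the wrist force passes 120 N, or if a joint passes its speed limit or range.

## Working session

There is one attempt and no reset: what is moved stays moved. The work goes in short steps, Python scripts to look and compute and a tool call to move; the robot and the scene stay as the last step left them, time stands still between calls to the robot, and variables do not carry over. Pictures are saved under pics/ and viewed, at most 10 in all, crops included, and the job is handed in when it is done.

Besides the shell and the picture viewer there is one more tool, called after "Call:" by a JSON object that holds its "op" and its "data", one argument or row to a line. step_arm: Moves the arm, as the interface text tells. Its arguments: {"type":"object","properties":{"plan":{"type":"array","items":{"type":"object","properties":{"jaw":{"type":"number"},"dp":{"type":"array","items":{"type":"number"}},"rotation":{"type":"array","items":{"type":"number"}}}}},"force":{"type":"number"}},"required":["plan"]}

```bash
mkdir -p pics; cat > h.py <<'E'
import numpy as np, cv2
from workcell import observe, grab_frame, camera_model, close_job
from scipy.spatial.transform import Rotation as R
def T(o):
    M=np.eye(4);M[:3,:3]=R.from_quat(o["orientation"]).as_matrix();M[:3,3]=o["tcp_pos"];return M
def grab(name):
    o=observe();p,d=grab_frame(name);m=camera_model(name)
    c2w=T(o)@m["mount"] if name=="wrist" else np.linalg.inv(m["world_to_cam"])
    np.savez(f"{name}.npz",p=p,d=d,K=m["mtx"],c2w=c2w);return p,d,m["mtx"],c2w
def load(name):
    z=np.load(f"{name}.npz");return z["p"],z["d"],z["K"],z["c2w"]
def plane(K,c2w,uv,z):
    r=np.linalg.inv(K)@np.c_[np.atleast_2d(uv),np.ones(len(np.atleast_2d(uv)))].T
    r=(c2w[:3,:3]@r).T;o=c2w[:3,3];return o+r*((z-o[2])/r[:,2])[:,None]
def cloud(d,K,c2w):
    v,u=np.mgrid[:d.shape[0],:d.shape[1]]
    P=np.stack([(u-K[0,2])/K[0,0]*d,(v-K[1,2])/K[1,1]*d,d],-1)
    return P@c2w[:3,:3].T+c2w[:3,3]
E
python3 - <<'E'
from h import *
print(observe())
for n in("top","side"):
    p,d,K,c=grab(n);cv2.imwrite(f"pics/{n}1.png",p[:,:,::-1]);print(n,K.round(1).tolist(),c.round(3).tolist())
E
```

```text
{'clock': 0.0, 'joints': array([ 9.92967510e-01,  3.42716168e-01,  1.52502925e+00,  1.10795970e-05,
        1.27539807e+00, -1.46010490e-01]), 'qvel': array([-0.00035231, -0.0016265 , -0.00087827,  0.00072714, -0.0001254 ,
        0.00015708]), 'effort': array([-6.97649975e-04, -4.33671927e+01, -2.46015519e+01, -2.31293707e-04,
        7.68570055e-03,  4.91499065e-05]), 'tcp_pos': array([0.21950116, 0.47650172, 0.25262507]), 'orientation': array([ 2.14237086e-01,  9.76781383e-01, -7.23305863e-04, -2.79506378e-04]), 'wrist_force': array([ 0.77894002,  0.35543707, -0.37150292]), 'wrist_torque': array([-0.03879185,  0.00673699,  0.01031379]), 'grip_force': 0.0, 'opening': 0.08554374933848363}
top [[621.4, 0.0, 327.3], [0.0, 621.4, 241.2], [0.0, 0.0, 1.0]] [[0.025, -0.997, 0.071, 0.451], [-1.0, -0.025, -0.002, -0.054], [0.003, -0.071, -0.997, 1.487], [0.0, 0.0, 0.0, 1.0]]
side [[485.1, 0.0, 326.1], [0.0, 485.1, 238.0], [0.0, 0.0, 1.0]] [[0.888, -0.369, 0.276, 0.249], [-0.461, -0.717, 0.523, -0.623], [0.005, -0.592, -0.806, 0.949], [0.0, 0.0, 0.0, 1.0]]
```

View pics/top1.png

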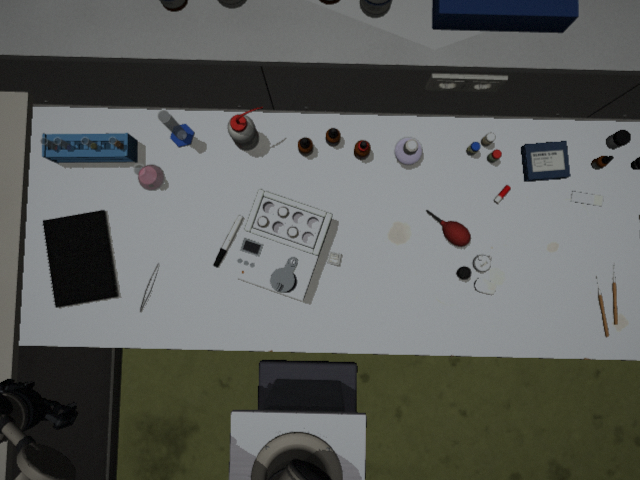

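View pics/side1.png

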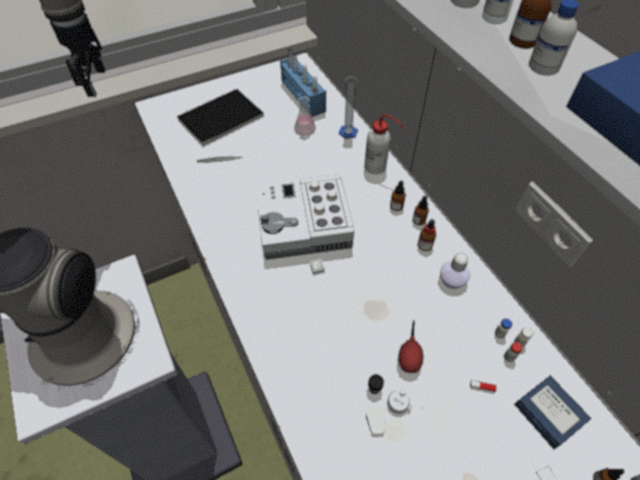

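The top view shows the heater around (285,245), with the cover disc at about (284,281) and the pivot at about (292,262). In the side view the cover is at (275,222). I'll get rough positions and an approach pose for the wrist camera.

```bash
python3 - <<'E'
from h import *
p,d,K,c=load("top")
for n,uv,z in[("disc",(284,281),.076),("piv",(292,262),.076),("FL",(238,277),.07),("FR",(305,300),.07),("BL",(258,190),.076),("BR",(333,215),.076)]:
    print(n,plane(K,c,uv,z).round(3))
P=cloud(d,K,c)
print(P[285,255],P[281,284])
p,d,K,c=load("side");print(plane(K,c,[(271,223),(295,221)],.076).round(3))
o=observe();t=T(o);print(t.round(3)); print(camera_model("wrist")["mount"].round(3).tolist(),camera_model("wrist")["mtx"].round(0).tolist())
tgt=np.array([.37,.045,.25]);print("dp",(t[:3,:3].T@(tgt-t[:3,3])*1000).round(1))
E
```

```text
disc [[0.459 0.039 0.076]]
piv [[0.502 0.023 0.076]]
FL [[0.466 0.145 0.07 ]]
FR [[ 0.417 -0.009  0.07 ]]
BL [[0.665 0.105 0.076]]
BR [[ 0.612 -0.068  0.076]]
[0.44818253 0.11326631 0.00083814] [0.45901776 0.03964233 0.07290628]
[[0.455 0.039 0.076]
 [0.506 0.019 0.076]]
[[-0.908  0.419 -0.001  0.22 ]
 [ 0.419  0.908 -0.001  0.477]
 [ 0.    -0.001 -1.     0.253]
 [ 0.     0.     0.     1.   ]]
[[-0.0, -0.95, -0.312, 0.08], [1.0, -0.0, 0.0, -0.001], [-0.0, -0.312, 0.95, -0.12], [0.0, 0.0, 0.0, 1.0]] [[389.0, 0.0, 318.0], [0.0, 389.0, 238.0], [0.0, 0.0, 1.0]]
dp [-317.3 -328.9    3.1]
```

```bash
python3 - <<'E'
from h import *
t=T(observe());tgt=np.array([.45,.045,.25]);print("dp",(t[:3,:3].T@(tgt-t[:3,3])*1000).round(1))
E
```

```text
dp [-389.9 -295.5    3. ]
```

Call:
{"op": "step_arm", "data": {
  "plan": [
    {"jaw": 0,"dp": [-39,-30,0]},
    {"jaw": 0,"dp": [-78,-60,0]},
    {"jaw": 0,"dp": [-117,-89,0]},
    {"jaw": 0,"dp": [-156,-118,0]},
    {"jaw": 0,"dp": [-195,-148,0]}
  ],
  "force": 20
}}

```text
invalid input
```

Call:
{"op": "step_arm", "data": {
  "plan": [
    {"jaw": 0,"dp": [-39,-30,0]},
    {"jaw": 0,"dp": [-78,-60,0]},
    {"jaw": 0,"dp": [-117,-89,0]},
    {"jaw": 0,"dp": [-156,-118,0]},
    {"jaw": 0,"dp": [-195,-148,0]}
  ]
}}

```text
invalid input
```

Call:
{"op": "step_arm", "data": {
  "plan": [
    {"jaw": 0,"dp": [0,0,0]},
    {"jaw": 0,"dp": [0,0,0]},
    {"jaw": 0,"dp": [0,0,0]}
  ]
}}

```text
invalid input
```

```bash
python3 - <<'E'
from h import *
p,d,K,c=grab("wrist");cv2.imwrite("pics/w1.png",p[:,:,::-1]);np.savez("w1.npz",p=p,d=d,K=K,c2w=c);o=observe();print(o['tcp_pos'],o['opening'],o['joints'],o['wrist_force'])
E
```

```text
[0.21954638 0.47659074 0.25278668] 0.08552981241605156 [ 9.93003623e-01  3.42576730e-01  1.52477362e+00 -1.76223349e-05
  1.27542576e+00 -1.45973764e-01] [-0.54043583 -0.42559747 -0.10448993]
```

View pics/w1.png

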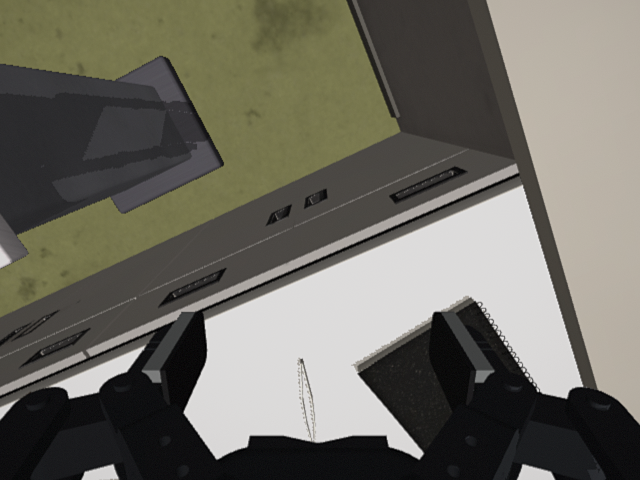

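The moves were refused, probably because the rotation field was missing. The picture shows the wrist camera looking past the open fingers, which fill the bottom of the frame from row 310 down, at the bench edge and notebook. Retrying with rotation given, and stopping a little farther forward so that the cover sits above the fingers in the view.

Call:
{"op": "step_arm", "data": {
  "plan": [
    {"jaw": 0,"dp": [-41,-29,0],"rotation": [0,0,0]},
    {"jaw": 0,"dp": [-82,-58,0],"rotation": [0,0,0]},
    {"jaw": 0,"dp": [-123,-87,0],"rotation": [0,0,0]},
    {"jaw": 0,"dp": [-164,-116,0],"rotation": [0,0,0]},
    {"jaw": 0,"dp": [-205,-145,0],"rotation": [0,0,0]}
  ],
  "force": 20
}}

```text
clock: 0.65
tcp_pos: [0.3451, 0.2585, 0.2533]
orientation: [0.214, 0.977, 0.0, 0.0]
wrist_force: [1.5, 0.0, -0.3]
opening: 0.0126
grip_force: 0.0
```

Call:
{"op": "step_arm", "data": {
  "plan": [
    {"jaw": 0,"dp": [-42,-29,0],"rotation": [0,0,0]},
    {"jaw": 0,"dp": [-84,-58,0],"rotation": [0,0,0]},
    {"jaw": 0,"dp": [-126,-87,0],"rotation": [0,0,0]},
    {"jaw": 0,"dp": [-168,-116,0],"rotation": [0,0,0]},
    {"jaw": 0,"dp": [-210,-148,0],"rotation": [0,0,0]}
  ]
}}

```text
clock: 1.15
tcp_pos: [0.4708, 0.0422, 0.2533]
orientation: [0.214, 0.977, 0.0, 0.0]
wrist_force: [0.9, 0.7, -0.4]
opening: -0.0
grip_force: 0.0
```

Call:
{"op": "step_arm", "data": {
  "plan": [
    {"jaw": 0,"dp": [0,0,0],"rotation": [0,0,0]},
    {"jaw": 0,"dp": [0,0,0],"rotation": [0,0,0]},
    {"jaw": 0,"dp": [0,0,0],"rotation": [0,0,0]}
  ]
}}

```text
clock: 1.45
tcp_pos: [0.4695, 0.0449, 0.2531]
orientation: [0.214, 0.977, 0.0, -0.0]
wrist_force: [-0.2, 0.0, -0.2]
opening: -0.0001
grip_force: 0.0
```

```bash
python3 - <<'E'
from h import *
p,d,K,c=grab("wrist");cv2.imwrite("pics/w2.png",p[:,:,::-1]);np.savez("w1.npz",p=p,d=d,K=K,c2w=c);o=observe();print(o['tcp_pos'],o['opening'],o['joints'],o['wrist_force'])
E
```

```text
[0.46950048 0.04523333 0.25320221] 0.00032830157139218414 [-6.68708306e-02  2.44794958e-01  1.66272315e+00  3.80557070e-04
  1.23466498e+00 -1.20746455e+00] [-0.69682644 -0.62300211 -0.32991277]
```

View pics/w2.png

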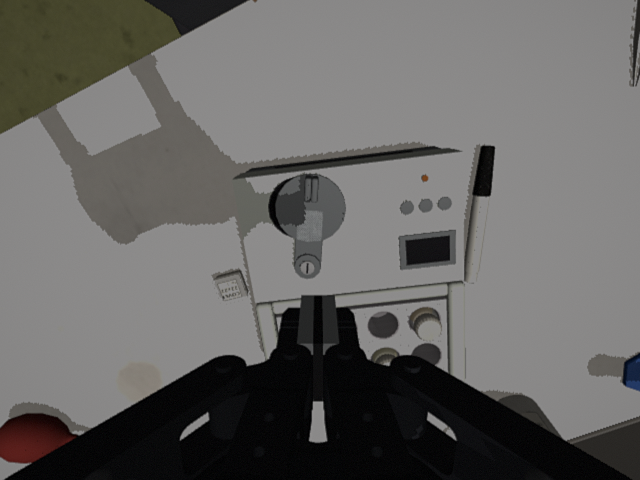

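The wrist view shows the deck, with its front edge running from (235,178) to (462,152). The disc is centred near (309,207), the tab near (311,188) and the pivot screw at (306,266). The black well rim shows to the left of the disc, so the cover is slightly ajar. Segmenting by depth now.

```bash
cat > m.py <<'E'
from h import *
def pose(f,roi=(130,320,200,500)):
    z=np.load(f);p,d,K,c=z["p"],z["d"],z["K"],z["c2w"]
    P=cloud(d,K,c);H=P[...,2];m=np.zeros_like(d,bool);m[roi[0]:roi[1],roi[2]:roi[3]]=1;m&=d>0
    print("hist z mm",{k:int(((H*1000).round()==k)[m].sum()) for k in range(60,96)})
    return p,P,H,m,K,c
E
python3 - <<'E'
from m import *
p,P,H,m,K,c=pose("w1.npz")
for a in(190,207,222,240,266): print(a,P[a,309].round(4),p[a,309])
print(P[270,350],P[190,370],P[165,300])
E
```

```text
hist z mm {60: 42, 61: 36, 62: 48, 63: 44, 64: 46, 65: 46, 66: 54, 67: 81, 68: 1376, 69: 8581, 70: 9730, 71: 3199, 72: 1074, 73: 897, 74: 1319, 75: 2758, 76: 2140, 77: 401, 78: 217, 79: 87, 80: 80, 81: 54, 82: 13, 83: 16, 84: 16, 85: 15, 86: 16, 87: 9, 88: 23, 89: 12, 90: 48, 91: 120, 92: 135, 93: 31, 94: 0, 95: 0}
190 [0.4437 0.049  0.0913] [89 90 90]
207 [0.4585 0.0418 0.0759] [87 88 88]
222 [0.4697 0.0365 0.0751] [109 111 111]
240 [0.4834 0.0301 0.0752] [108 109 110]
266 [0.5023 0.0213 0.0793] [128 127 125]
[0.52395603 0.04919956 0.06876079] [0.46754212 0.09052964 0.06948591] [0.43063389 0.04517488 0.03142171]
```

```bash
cat > pz.py <<'E'
from m import *
def run(f):
    p,P,H,m,K,c=pose(f)
    near=np.hypot(P[...,0]-.47,P[...,1]-.04)<.09
    tab=P[m&(H>.087)&(H<.095)&near];r=cv2.minAreaRect((tab[:,:2]*1000).astype(np.float32));print("tab",r)
    scr=P[m&(H>.0775)&(H<.083)&(np.hypot(P[...,0]-.503,P[...,1]-.021)<.012)];print("screw mean",scr.mean(0).round(4),len(scr))
    # deck: fit edges from gray mask of high parts, heater rows
    deck=(m&(H>.066)&(H<.095)).astype(np.uint8)
    deck=cv2.morphologyEx(deck,cv2.MORPH_CLOSE,np.ones((7,7)))
    cn=max(cv2.findContours(deck,cv2.RETR_EXTERNAL,cv2.CHAIN_APPROX_NONE)[0],key=cv2.contourArea)[:,0]
    q=plane(K,c,cn,.07)[:,:2]
    # disc by brightness (grey, <120) on plane .076
    g=p.mean(2)
    gm=(m&(H>.0735)&(H<.0775)&near).astype(np.uint8);gm=cv2.morphologyEx(gm,cv2.MORPH_OPEN,np.ones((5,5)))
    dc=max(cv2.findContours(gm,cv2.RETR_EXTERNAL,cv2.CHAIN_APPROX_NONE)[0],key=cv2.contourArea)[:,0]
    e=plane(K,c,dc,.076)[:,:2]
    return q,e,cn,dc
E
python3 - <<'E'
from pz import *
q,e,cn,dc=run("w1.npz")
# front edge: contour pts at top
def line(s):
    vx,vy,x,y=cv2.fitLine((s*1000).astype(np.float32),cv2.DIST_HUBER,0,.01,.01).ravel();return np.degrees(np.arctan2(vy,vx)),x,y
f=(cn[:,1]<195)&(cn[:,0]>250)&(cn[:,0]<450);print("front",line(q[f]),f.sum())
l=(cn[:,0]>440)&(cn[:,1]>180)&(cn[:,1]<270);print("left",line(q[l]),l.sum())
r=(cn[:,0]<255)&(cn[:,1]>190)&(cn[:,1]<270);print("right",line(q[r]),r.sum())
from scipy.optimize import least_squares
c0=np.array([.459,.042]);s=e[np.abs(np.hypot(*(e-c0).T)-.028)<.005]
F=least_squares(lambda v:np.hypot(s[:,0]-v[0],s[:,1]-v[1])-v[2],[*c0,.028],loss="soft_l1",f_scale=.001);print("disc",F.x,len(s))
E
```

```text
hist z mm {60: 42, 61: 36, 62: 48, 63: 44, 64: 46, 65: 46, 66: 54, 67: 81, 68: 1376, 69: 8581, 70: 9730, 71: 3199, 72: 1074, 73: 897, 74: 1319, 75: 2758, 76: 2140, 77: 401, 78: 217, 79: 87, 80: 80, 81: 54, 82: 13, 83: 16, 84: 16, 85: 15, 86: 16, 87: 9, 88: 23, 89: 12, 90: 48, 91: 120, 92: 135, 93: 31, 94: 0, 95: 0}
tab ((444.5755920410156, 50.055938720703125), (9.944255828857422, 18.143383026123047), 62.1356086730957)
screw mean [0.5023 0.0195 0.0789] 386
front (np.float32(72.15557), np.float32(442.70523), np.float32(83.72336)) 199
left (np.float32(-18.09591), np.float32(527.95276), np.float32(147.27283)) 89
right (np.float32(-17.783352), np.float32(454.43503), np.float32(-17.25071)) 79
disc [0.46069766 0.04173217 0.02710326] 180
```

```bash
python3 - <<'E'
from h import *
z=np.load("w1.npz");d=z["d"];P=cloud(d,z["K"],camera_model("wrist")["mount"])
Q=P[(d>.05)&(d<.25)]*1000
for k in range(-60,30,5):
    s=Q[(Q[:,2]>=k)&(Q[:,2]<k+5)&(abs(Q[:,1])<60)]
    if len(s):print(k,len(s),"x",s[:,0].min().round(1),s[:,0].max().round(1),"y",s[:,1].min().round(1),s[:,1].max().round(1))
W=np.array([.4571,.0340]);print("joint6 ok")
E
```

```text
-60 8334 x 3.2 19.5 y -60.0 59.1
-55 7664 x -2.8 18.9 y -55.8 55.7
-50 6453 x -8.6 19.0 y -52.6 50.3
-45 4374 x -9.7 18.3 y -48.5 47.3
-40 4289 x -10.1 15.4 y -44.5 42.2
-35 6419 x -10.5 14.5 y -39.8 38.8
-30 2947 x -12.5 15.0 y -36.5 34.3
-25 1885 x -11.9 15.1 y -31.9 30.6
-20 691 x -10.4 13.8 y -21.3 20.9
-15 743 x -11.0 12.3 y -14.3 12.7
-10 593 x 6.5 12.4 y -14.4 12.8
-5 584 x 6.4 12.2 y -14.4 12.7
0 522 x 6.3 12.2 y -14.4 12.8
5 501 x 6.4 12.1 y -14.3 12.9
10 404 x 6.2 12.2 y -14.4 12.6
15 187 x 6.7 11.9 y -12.7 10.7
20 11 x 10.5 10.7 y -5.4 5.8
joint6 ok
```

```bash
cat > pl.py <<'E'
from h import *
th=np.radians(-17.9);h=np.array([np.cos(th),np.sin(th)]);y=np.array([-h[1],h[0]])
well=np.array([.4571,.0340]);piv=well+.048*h
def tabpose(a,off,z,phi=None):
    """off: signed metres from tab centre to tool axis along +tangent; tool y = tangent(phi or a)"""
    u=-np.cos(a)*h+np.sin(a)*y;t=np.sin(a)*h+np.cos(a)*y
    p=phi if phi is not None else a
    return (*(piv+.066*u+off*t),z,np.arctan2(h[1],h[0])+np.pi/2-p)
def table(tg):
    """rows from the present pose; each target x,y,z,yaw of tool y"""
    t=T(observe());y0=np.arctan2(t[1,1],t[0,1])
    for g in tg:
        print((t[:3,:3].T@(np.array(g[:3])-t[:3,3])*1000).round(1).tolist(),"rz",round(float((y0-g[3]+np.pi)%(2*np.pi)-np.pi),3))
E
python3 - <<'E'
from pl import *
print(well,piv)
table([tabpose(.175,-.032,z) for z in(.16,.102)])
E
```

```text
[0.4571 0.034 ] [0.50277653 0.01924688]
[26.6, -37.9, 93.2] rz 0.057
[26.5, -37.9, 151.2] rz 0.057
```

Call:
{"op": "step_arm", "data": {
  "plan": [
    {"jaw": 0,"dp": [26,-38,0],"rotation": [0,0,0.057]},
    {"jaw": 0,"dp": [26,-38,45],"rotation": [0,0,0.057]},
    {"jaw": 0,"dp": [26,-38,90],"rotation": [0,0,0.057]},
    {"jaw": 0,"dp": [26,-38,120],"rotation": [0,0,0.057]},
    {"jaw": 0,"dp": [26,-38,140],"rotation": [0,0,0.057]}
  ]
}}

```text
clock: 2.0
tcp_pos: [0.4291, 0.022, 0.1116]
orientation: [0.241, 0.971, -0.0, -0.001]
wrist_force: [-0.3, -0.4, 0.4]
opening: 0.0
grip_force: 0.0
```

Call:
{"op": "step_arm", "data": {
  "plan": [
    {"jaw": 0,"dp": [0,0,6],"rotation": [0,0,0]},
    {"jaw": 0,"dp": [0,0,11],"rotation": [0,0,0]},
    {"jaw": 0,"dp": [0,0,11],"rotation": [0,0,0]},
    {"jaw": 0,"dp": [0,0,11],"rotation": [0,0,0]}
  ]
}}

```text
clock: 2.4
tcp_pos: [0.4313, 0.0207, 0.1032]
orientation: [0.242, 0.97, 0.0, 0.001]
wrist_force: [0.4, -1.1, 0.2]
opening: 0.0004
grip_force: 0.0
```

```bash
python3 - <<'E'
from pl import *
o=observe();print(o["tcp_pos"],o["wrist_force"])
table([tabpose(.175,-.032,.102)]+[tabpose(a,-.0185,.102) for a in(.175,.3,.42,.54,.66)])
E
```

```text
[0.43126853 0.02070793 0.10320778] [ 0.38310646 -1.14903919  0.15059691]
[2.1, 0.2, 1.2] rz -0.001
[2.1, 13.7, 1.2] rz -0.001
[3.9, 22.1, 1.2] rz 0.124
[4.7, 30.3, 1.2] rz 0.244
[4.4, 38.5, 1.2] rz 0.364
[3.2, 46.6, 1.2] rz 0.484
```

Call:
{"op": "step_arm", "data": {
  "plan": [
    {"jaw": 0,"dp": [2,14,1],"rotation": [0,0,0]},
    {"jaw": 0,"dp": [4,22,1],"rotation": [0,0,0.124]},
    {"jaw": 0,"dp": [4.7,30,1],"rotation": [0,0,0.244]},
    {"jaw": 0,"dp": [4.4,38.5,1],"rotation": [0,0,0.364]},
    {"jaw": 0,"dp": [3.2,46.6,1],"rotation": [0,0,0.484]}
  ]
}}

```text
clock: 2.9
tcp_pos: [0.45, 0.0635, 0.1022]
orientation: [0.47, 0.883, 0.0, 0.001]
wrist_force: [-0.6, -1.1, -0.6]
opening: -0.0003
grip_force: 0.5
```

```bash
python3 - <<'E'
from pl import *
o=observe();print(o["tcp_pos"],o["wrist_force"])
table([tabpose(a,-.0185,.102) for a in(.66,.78,.9,1.02,1.12,1.22)])
E
```

```text
[0.45000509 0.06347578 0.10221654] [-0.58733723 -1.06681587 -0.62222292]
[-0.3, 0.2, 0.2] rz -0.005
[1.5, 8.2, 0.2] rz 0.115
[2.3, 16.4, 0.2] rz 0.235
[2.1, 24.6, 0.2] rz 0.355
[1.2, 31.4, 0.2] rz 0.455
[-0.3, 38.1, 0.3] rz 0.555
```

Call:
{"op": "step_arm", "data": {
  "plan": [
    {"jaw": 0,"dp": [1.5,8.2,0],"rotation": [0,0,0.115]},
    {"jaw": 0,"dp": [2.3,16.4,0],"rotation": [0,0,0.235]},
    {"jaw": 0,"dp": [2.1,24.6,0],"rotation": [0,0,0.355]},
    {"jaw": 0,"dp": [1.2,31.4,0],"rotation": [0,0,0.455]},
    {"jaw": 0,"dp": [-0.3,38.1,0],"rotation": [0,0,0.555]}
  ]
}}

```text
clock: 3.4
tcp_pos: [0.4817, 0.0847, 0.1022]
orientation: [0.693, 0.721, 0.0, 0.0]
wrist_force: [-0.9, 0.4, -0.1]
opening: 0.0
grip_force: 0.5
```

Call:
{"op": "step_arm", "data": {
  "plan": [
    {"jaw": 0,"dp": [0,0,0],"rotation": [0,0,0]},
    {"jaw": 0,"dp": [0,-8,0],"rotation": [0,0,0]},
    {"jaw": 0,"dp": [0,-15,-30],"rotation": [0,0,0]},
    {"jaw": 0,"dp": [0,-15,-75],"rotation": [0,0,0]},
    {"jaw": 0,"dp": [0,-15,-120],"rotation": [0,0,0]}
  ]
}}

```text
clock: 3.9
tcp_pos: [0.4648, 0.0835, 0.2226]
orientation: [0.691, 0.723, -0.001, -0.001]
wrist_force: [1.7, 0.7, -1.0]
opening: -0.0001
grip_force: 0.0
```

```bash
python3 - <<'E'
from pl import *
o=observe();print(o["tcp_pos"],o["wrist_force"],o["joints"])
yaw=np.arctan2(T(o)[1,1],T(o)[0,1])
# view pose: well 45 mm on tool +x side
tx=T(o)[:2,0]
v=well+.5*(piv-well)-.03*tx
table([(*v,.25,yaw),(*well,.13,yaw)])
E
```

```text
[0.46478456 0.0834955  0.22255507] [ 1.66304248  0.73207539 -1.04690228] [ 1.52461196e-02  2.76193718e-01  1.71038416e+00 -3.31011114e-07
  1.15677083e+00 -3.00537795e-02]
[-87.5, 12.5, -27.5] rz 0.0
[-49.1, -9.8, 92.6] rz 0.0
```

Call:
{"op": "step_arm", "data": {
  "plan": [
    {"jaw": 0,"dp": [-44,6,-15],"rotation": [0,0,0]},
    {"jaw": 0,"dp": [-87,12,-28],"rotation": [0,0,0]},
    {"jaw": 0,"dp": [-87,12,-28],"rotation": [0,0,0]},
    {"jaw": 0,"dp": [-87,12,-28],"rotation": [0,0,0]}
  ]
}}

```text
clock: 4.3
tcp_pos: [0.4814, -0.0033, 0.2495]
orientation: [0.692, 0.722, 0.0, -0.0]
wrist_force: [-0.3, 0.0, -0.3]
opening: 0.0005
grip_force: 0.0
```

```bash
python3 - <<'E'
from h import *
p,d,K,c=grab("wrist");cv2.imwrite("pics/w3.png",p[:,:,::-1]);np.savez("w3.npz",p=p,d=d,K=K,c2w=c)
P=cloud(d,K,c);H=P[...,2];n=np.hypot(P[...,0]-.457,P[...,1]-.034)
k=P[(d>0)&(H>.057)&(H<.063)&(n<.03)];print("key",k.mean(0),len(k),cv2.minEnclosingCircle((k[:,:2]*1000).astype(np.float32)))
t=P[(d>0)&(H>.087)&(H<.095)&(n<.1)];print("tab",cv2.minAreaRect((t[:,:2]*1000).astype(np.float32)),len(t))
E
```

```text
key [0.45630639 0.03232979 0.05932969] 867 ((456.91644287109375, 33.60097122192383), 21.988264083862305)
tab ((500.69207763671875, 85.11739349365234), (10.116218566894531, 17.879758834838867), 2.4127535820007324) 420
```

View pics/w3.png

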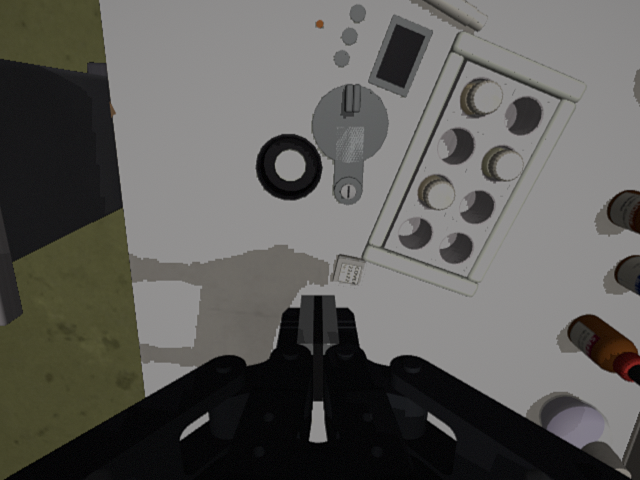

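The well is open: its rim is centred at (289,167), the white key at (291,165), and the disc is clear of it at (350,124). The cover is at 1.23 rad. One check of the key centre by ray, then I'll work out the press.

```bash
python3 - <<'E'
from pl import *
z=np.load("w3.npz");p,K,c=z["p"],z["K"],z["c2w"];g=p.mean(2)
s=np.zeros(g.shape,np.uint8);cv2.circle(s,(289,167),27,1,-1)
k=((g>110)&(s>0)).astype(np.uint8);M=cv2.moments(k,True);print(plane(K,c,(M["m10"]/M["m00"],M["m01"]/M["m00"]),.06))
s[:]=0;cv2.circle(s,(289,167),40,1,-1)
cn=max(cv2.findContours(((g<70)&(s>0)).astype(np.uint8),cv2.RETR_EXTERNAL,cv2.CHAIN_APPROX_NONE)[0],key=cv2.contourArea)[:,0].astype(np.float32)
e=cv2.fitEllipse(cn);print(e,plane(K,c,e[0],.072))
o=observe();yaw=np.arctan2(T(o)[1,1],T(o)[0,1])
table([(*well,zz,yaw) for zz in(.13,.086,.076)])
E
```

```text
[[0.45726722 0.03434325 0.06      ]]
((288.6033935546875, 166.59947204589844), (64.23534393310547, 65.76069641113281), 140.23849487304688) [[0.45720221 0.0348799  0.072     ]]
[37.4, -22.3, 119.0] rz 0.0
[37.4, -22.3, 163.0] rz 0.0
[37.4, -22.3, 173.0] rz 0.0
```

Call:
{"op": "step_arm", "data": {
  "plan": [
    {"jaw": 0,"dp": [37.5,-22.2,20],"rotation": [0,0,0]},
    {"jaw": 0,"dp": [37.5,-22.2,65],"rotation": [0,0,0]},
    {"jaw": 0,"dp": [37.5,-22.2,110],"rotation": [0,0,0]},
    {"jaw": 0,"dp": [37.5,-22.2,130],"rotation": [0,0,0]},
    {"jaw": 0,"dp": [37.5,-22.2,130],"rotation": [0,0,0]}
  ]
}}

```text
clock: 4.85
tcp_pos: [0.4553, 0.0353, 0.1164]
orientation: [0.691, 0.723, -0.002, -0.003]
wrist_force: [-0.4, -0.4, 0.1]
opening: -0.0
grip_force: 0.0
```

```bash
python3 - <<'E'
from pl import *
o=observe();print(o["tcp_pos"],o["wrist_force"]);yaw=np.arctan2(T(o)[1,1],T(o)[0,1])
table([(.4572,.0342,zz,yaw) for zz in(.13,.086,.076)])
E
```

```text
[0.45531879 0.03529498 0.11636233] [-0.36927273 -0.42564338  0.11687558]
[-1.2, 1.7, -13.7] rz 0.0
[-1.2, 2.1, 30.3] rz 0.0
[-1.2, 2.1, 40.3] rz 0.0
```

Call:
{"op": "step_arm", "data": {
  "plan": [
    {"jaw": 0,"dp": [0,0,5],"rotation": [0,0,0]},
    {"jaw": 0,"dp": [0,0,10],"rotation": [0,0,0]},
    {"jaw": 0,"dp": [0,0,15],"rotation": [0,0,0]},
    {"jaw": 0,"dp": [0,0,15],"rotation": [0,0,0]},
    {"jaw": 0,"dp": [0,0,15],"rotation": [0,0,0]}
  ]
}}

```text
clock: 5.35
tcp_pos: [0.4585, 0.0338, 0.1047]
orientation: [0.692, 0.722, 0.0, 0.0]
wrist_force: [0.4, -0.1, 0.7]
opening: 0.0006
grip_force: 0.0
```

Call:
{"op": "step_arm", "data": {
  "plan": [
    {"jaw": 0,"dp": [0.5,-1.2,6],"rotation": [0,0,0]},
    {"jaw": 0,"dp": [0.5,-1.2,12],"rotation": [0,0,0]},
    {"jaw": 0,"dp": [0.5,-1.2,17],"rotation": [0,0,0]},
    {"jaw": 0,"dp": [0.5,-1.2,19],"rotation": [0,0,0]},
    {"jaw": 0,"dp": [0.5,-1.2,21],"rotation": [0,0,0]}
  ]
}}

```text
clock: 5.85
tcp_pos: [0.457, 0.0342, 0.0829]
orientation: [0.692, 0.722, -0.0, -0.0]
wrist_force: [0.1, 0.2, -0.7]
opening: -0.0001
grip_force: 0.0
```

Call:
{"op": "step_arm", "data": {
  "plan": [
    {"jaw": 0,"dp": [0,0,2],"rotation": [0,0,0]},
    {"jaw": 0,"dp": [0,0,4],"rotation": [0,0,0]},
    {"jaw": 0,"dp": [0,0,5],"rotation": [0,0,0]},
    {"jaw": 0,"dp": [0,0,6],"rotation": [0,0,0]},
    {"jaw": 0,"dp": [0,0,7],"rotation": [0,0,0]}
  ]
}}

```text
clock: 6.35
tcp_pos: [0.4572, 0.0343, 0.0762]
orientation: [0.692, 0.722, 0.0, 0.0]
wrist_force: [0.6, 0.4, 0.6]
opening: 0.0002
grip_force: 0.0
```

Call:
{"op": "step_arm", "data": {
  "plan": [
    {"jaw": 0,"dp": [0,0,0.5],"rotation": [0,0,0]},
    {"jaw": 0,"dp": [0,0,0.5],"rotation": [0,0,0]}
  ]
}}

```text
clock: 6.55
tcp_pos: [0.4571, 0.0343, 0.076]
orientation: [0.692, 0.722, 0.0, 0.0]
wrist_force: [-0.7, 0.1, 2.7]
opening: 0.0002
grip_force: 1.6
```

Call:
{"op": "step_arm", "data": {
  "plan": [
    {"jaw": 0,"dp": [0,0,1],"rotation": [0,0,0]},
    {"jaw": 0,"dp": [0,0,1.5],"rotation": [0,0,0]},
    {"jaw": 0,"dp": [0,0,1.5],"rotation": [0,0,0]}
  ]
}}

```text
clock: 6.85
tcp_pos: [0.4572, 0.0343, 0.0758]
orientation: [0.692, 0.722, 0.0, 0.0]
wrist_force: [-5.2, -0.4, 19.2]
opening: -0.0
grip_force: 10.0
```

Call:
{"op": "step_arm", "data": {
  "plan": [
    {"jaw": 0,"dp": [0,0,-15],"rotation": [0,0,0]},
    {"jaw": 0,"dp": [0,0,-50],"rotation": [0,0,0]},
    {"jaw": 0,"dp": [0,0,-100],"rotation": [0,0,0]},
    {"jaw": 0,"dp": [-20,10,-140],"rotation": [0,0,0]},
    {"jaw": 0,"dp": [-38,23,-175],"rotation": [0,0,0]}
  ]
}}

```text
clock: 7.35
tcp_pos: [0.4818, -0.0029, 0.2518]
orientation: [0.691, 0.723, 0.001, 0.001]
wrist_force: [1.4, 0.5, 0.1]
opening: -0.0
grip_force: 0.0
```

Call:
{"op": "step_arm", "data": {
  "plan": [
    {"jaw": 0,"dp": [0,0,0],"rotation": [0,0,0]},
    {"jaw": 0,"dp": [0,0,0],"rotation": [0,0,0]},
    {"jaw": 0,"dp": [0,0,0],"rotation": [0,0,0]}
  ]
}}

```text
clock: 7.65
tcp_pos: [0.4807, -0.0023, 0.2479]
orientation: [0.692, 0.722, -0.001, -0.001]
wrist_force: [-0.7, -0.5, 0.1]
opening: 0.0001
grip_force: 0.0
```

```bash
python3 - <<'E'
from pl import *
p,d,K,c=grab("wrist")
P=cloud(d,K,c);H=P[...,2];n=np.hypot(P[...,0]-.4572,P[...,1]-.0342)
k=P[(d>0)&(n<.009)];print("key z",np.median(k[:,2]),len(k))
t=P[(d>0)&(H>.087)&(H<.095)&(n<.1)];r=cv2.minAreaRect((t[:,:2]*1000).astype(np.float32));print(r)
v=np.array(r[0])/1000-piv;a=np.arctan2(v@y,-v@h);print("a",a)
print(observe()["tcp_pos"])
table([tabpose(a,.033,z) for z in(.2,.1025)])
E
```

```text
key z 0.05340279125892736 394
((500.6743469238281, 84.93534851074219), (10.092246055603027, 17.717315673828125), 2.1932613849639893)
a 1.2263909715656092
[ 0.48063542 -0.00221014  0.24780088]
[86.1, 56.9, 47.7] rz 0.011
[86.0, 57.2, 145.2] rz 0.011
```

The key's measured height is 53.4 mm, so it is down and staying there. The cover is at 1.226 rad. Next I go to the tab's far side to push it shut.

Call:
{"op": "step_arm", "data": {
  "plan": [
    {"jaw": 0,"dp": [40,25,10],"rotation": [0,0,0.011]},
    {"jaw": 0,"dp": [80,50,20],"rotation": [0,0,0.011]},
    {"jaw": 0,"dp": [86,53.5,50],"rotation": [0,0,0.011]},
    {"jaw": 0,"dp": [86,53.5,80],"rotation": [0,0,0.011]},
    {"jaw": 0,"dp": [86,53.5,110],"rotation": [0,0,0.011]}
  ]
}}

```text
clock: 8.2
tcp_pos: [0.5303, 0.0866, 0.1368]
orientation: [0.695, 0.719, -0.001, -0.001]
wrist_force: [0.0, 0.4, -0.8]
opening: 0.0002
grip_force: 0.0
```

Call:
{"op": "step_arm", "data": {
  "plan": [
    {"jaw": 0,"dp": [0,0,10],"rotation": [0,0,0]},
    {"jaw": 0,"dp": [0,0,10],"rotation": [0,0,0]},
    {"jaw": 0,"dp": [0,0,10],"rotation": [0,0,0]}
  ]
}}

```text
clock: 8.5
tcp_pos: [0.5319, 0.0856, 0.13]
orientation: [0.696, 0.718, 0.0, 0.0]
wrist_force: [-1.0, -0.1, 0.3]
opening: -0.0003
grip_force: 0.0
```

```bash
python3 - <<'E'
from pl import *
o=observe();print(o["tcp_pos"],o["wrist_force"])
table([tabpose(1.226,.029,.1025)])
E
```

```text
[0.5318879  0.08558611 0.13004634] [-1.00922149 -0.09817125  0.34989734]
[0.6, -2.3, 27.5] rz -0.0
```

Call:
{"op": "step_arm", "data": {
  "plan": [
    {"jaw": 0,"dp": [0.6,-2.3,10],"rotation": [0,0,0]},
    {"jaw": 0,"dp": [0.6,-2.3,20],"rotation": [0,0,0]},
    {"jaw": 0,"dp": [0.6,-2.3,27],"rotation": [0,0,0]},
    {"jaw": 0,"dp": [0.6,-2.3,27],"rotation": [0,0,0]},
    {"jaw": 0,"dp": [0.6,-2.3,27],"rotation": [0,0,0]}
  ]
}}

```text
clock: 9.0
tcp_pos: [0.5291, 0.086, 0.1022]
orientation: [0.696, 0.718, -0.0, -0.0]
wrist_force: [-0.4, -0.5, 0.3]
opening: -0.0
grip_force: 0.0
```

```bash
python3 - <<'E'
from pl import *
o=observe();print(o["tcp_pos"],o["wrist_force"])
table([tabpose(a,.0185,.1025) for a in(1.2,1.08,.96,.84,.72)])
E
```

```text
[0.52914989 0.0860199  0.10219555] [-0.41687418 -0.46563787  0.25537218]
[0.6, -11.7, -0.3] rz -0.026
[2.1, -19.8, -0.3] rz -0.146
[2.6, -28.0, -0.3] rz -0.266
[2.2, -36.2, -0.3] rz -0.386
[0.8, -44.3, -0.3] rz -0.506
```

Call:
{"op": "step_arm", "data": {
  "plan": [
    {"jaw": 0,"dp": [0.6,-11.7,0],"rotation": [0,0,-0.026]},
    {"jaw": 0,"dp": [2.1,-19.8,0],"rotation": [0,0,-0.146]},
    {"jaw": 0,"dp": [2.6,-28,0],"rotation": [0,0,-0.266]},
    {"jaw": 0,"dp": [2.2,-36.2,0],"rotation": [0,0,-0.386]},
    {"jaw": 0,"dp": [0.8,-44.3,0],"rotation": [0,0,-0.506]}
  ]
}}

```text
clock: 9.5
tcp_pos: [0.4852, 0.0855, 0.1029]
orientation: [0.492, 0.871, 0.001, 0.001]
wrist_force: [0.7, -0.3, -0.7]
opening: -0.0003
grip_force: 0.5
```

```bash
python3 - <<'E'
from pl import *
o=observe();print(o["tcp_pos"],o["wrist_force"])
table([tabpose(a,.0185,.1025) for a in(.72,.6,.48,.36,.24,.14)])
E
```

```text
[0.48524625 0.0855175  0.10285129] [ 0.6629947  -0.29648957 -0.72532951]
[0.1, -0.4, 0.4] rz 0.005
[1.9, -8.5, 0.3] rz -0.115
[2.7, -16.6, 0.3] rz -0.235
[2.5, -24.9, 0.3] rz -0.355
[1.4, -33.0, 0.3] rz -0.475
[-0.4, -39.6, 0.3] rz -0.575
```

Call:
{"op": "step_arm", "data": {
  "plan": [
    {"jaw": 0,"dp": [1.9,-8.5,0],"rotation": [0,0,-0.115]},
    {"jaw": 0,"dp": [2.7,-16.6,0],"rotation": [0,0,-0.235]},
    {"jaw": 0,"dp": [2.5,-24.9,0],"rotation": [0,0,-0.355]},
    {"jaw": 0,"dp": [1.4,-33,0],"rotation": [0,0,-0.475]},
    {"jaw": 0,"dp": [-0.4,-39.6,0],"rotation": [0,0,-0.575]}
  ]
}}

```text
clock: 10.0
tcp_pos: [0.4515, 0.0647, 0.103]
orientation: [0.225, 0.974, 0.0, 0.001]
wrist_force: [0.3, 0.0, 0.3]
opening: 0.0001
grip_force: 0.5
```

```bash
python3 - <<'E'
from pl import *
o=observe();print(o["tcp_pos"],o["wrist_force"])
table([tabpose(a,.0185,.1025) for a in(.14,.08,.03,0,-.02)])
E
```

```text
[0.45154567 0.0646564  0.10295962] [0.31185125 0.03635647 0.33777787]
[0.1, 0.1, 0.5] rz -0.001
[1.1, -3.9, 0.5] rz -0.061
[1.7, -7.3, 0.4] rz -0.111
[2.0, -9.3, 0.4] rz -0.141
[2.2, -10.7, 0.4] rz -0.161
```

Call:
{"op": "step_arm", "data": {
  "plan": [
    {"jaw": 0,"dp": [1.1,-3.9,0],"rotation": [0,0,-0.061]},
    {"jaw": 0,"dp": [1.7,-7.3,0],"rotation": [0,0,-0.111]},
    {"jaw": 0,"dp": [2,-9.3,0],"rotation": [0,0,-0.141]},
    {"jaw": 0,"dp": [2,-9.3,0],"rotation": [0,0,-0.141]}
  ]
}}

```text
clock: 10.4
tcp_pos: [0.4459, 0.0574, 0.1029]
orientation: [0.158, 0.987, 0.0, 0.001]
wrist_force: [0.9, 2.0, 0.7]
opening: 0.0002
grip_force: 1.0
```

Call:
{"op": "step_arm", "data": {
  "plan": [
    {"jaw": 0,"dp": [0,5,0],"rotation": [0,0,0]},
    {"jaw": 0,"dp": [0,15,0],"rotation": [0,0,0]},
    {"jaw": 0,"dp": [0,15,-40],"rotation": [0,0,0]},
    {"jaw": 0,"dp": [0,15,-90],"rotation": [0,0,0]},
    {"jaw": 0,"dp": [-30,0,-130],"rotation": [0,0,0]}
  ]
}}

```text
clock: 10.9
tcp_pos: [0.4713, 0.0513, 0.233]
orientation: [0.156, 0.988, 0.0, -0.0]
wrist_force: [2.4, 0.5, -0.4]
opening: -0.0002
grip_force: 0.0
```

Call:
{"op": "step_arm", "data": {
  "plan": [
    {"jaw": 0,"dp": [-20,0,-20],"rotation": [0,0,0]},
    {"jaw": 0,"dp": [-20,0,-20],"rotation": [0,0,0]},
    {"jaw": 0,"dp": [-20,0,-20],"rotation": [0,0,0]},
    {"jaw": 0,"dp": [-20,0,-20],"rotation": [0,0,0]}
  ]
}}

```text
clock: 11.3
tcp_pos: [0.4902, 0.0435, 0.249]
orientation: [0.157, 0.988, -0.0, -0.002]
wrist_force: [0.9, -0.2, 0.0]
opening: 0.0
grip_force: 0.0
```

```bash
python3 - <<'E'
from pl import *
p,d,K,c=grab("wrist");cv2.imwrite("pics/w4.png",p[:,:,::-1])
P=cloud(d,K,c);H=P[...,2];n=np.hypot(P[...,0]-.4572,P[...,1]-.0342)
t=P[(d>0)&(H>.087)&(H<.095)&(n<.05)];r=cv2.minAreaRect((t[:,:2]*1000).astype(np.float32));print(r)
v=np.array(r[0])/1000-piv;print("a",np.arctan2(v@y,-v@h),observe()["tcp_pos"])
E
```

```text
((439.7815246582031, 39.37571334838867), (9.938295364379883, 17.605981826782227), 71.74134826660156)
a -0.003136866461076175 [0.49027132 0.04340231 0.24909489]
```

View pics/w4.png

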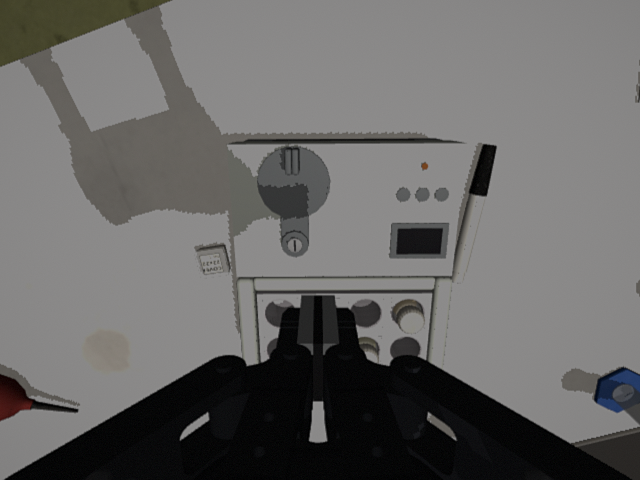

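The cover is shut at about 0 rad: the disc at (293,183) is in line with the pivot at (294,243), and none of the well's rim shows. The pen, box and visible vials look undisturbed, and the arm is clear of everything, so I'm handing in.

```bash
python3 -c "
from workcell import close_job;print(close_job())"
```

```text
the job is handed in; nothing more can be done
None
```

The job is handed in: the cover was swung open to 1.23 rad, the reset key was pressed onto its stop and stayed down at 53 mm, and the cover was pushed shut to about 0 rad, with the arm clear of everything after about 11 s of the 51 s allowed.

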